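Slide and tip a carton into its taped bay

ROBOT

A 7-joint arm with a two-finger parallel gripper is mounted at the origin on a cart in front of the work surface, level with it; the furniture and walls round the work are solid. World frame = base frame: x ahead of the robot, y to its left, z up, the work surface at z = 0. Lengths are in mm, angles in rad, forces in N, time in s.
With the tool pointing down it reaches from about 400 to 875 mm from the base axis. Payload 4.4 kg.
Tool frame: the origin (TCP) lies midway between the tips of the shut fingers; the grasp point (between the pads) lies ctrl.grip_depth behind it (ctrl.grip_depth is the distance from the TCP to the grasp point, in mm); z points along the fingers, y is the line along which they close (so a half turn about z gives the same grasp; the last joint's range is limited). The gripper opens to 85 mm and grips with 20 to 120 N. Pads are 22 mm wide; open, the fingers measure 114 mm over their backs; the gripper's body (76 mm by 85 mm) begins 54 mm behind the grasp point. The pads swing forward as they close: fully open they stand 13 mm farther back than shut.
Start: joints at [-1.416, 0.628, 0.038, 1.517, -0.027, 0.996, -0.02], TCP at [142.331, 634.239, 231.313] pointing down, gripper open.
Joint ranges: [-3.06, 3.06], [-0.37, 2.12], [-1.25, 1.32], [0.18, 2.47], [-1.1, 4.24], [0.23, 1.98], [-2.94, 2.94]. Speed limits (rad/s): [2.57, 2.57, 3.14, 3.14, 3.14, 3.14, 3.14].

INTERFACE

Orientations are given as [roll, pitch, yaw] about the fixed x, y, z axes, in that order (R = Rz(yaw) Ry(pitch) Rx(roll)).
In Python, from cell import ctrl gives the robot as it stands.
- The arm moves only by the tool carry_out, never from a script. Its argument "deltas" is one flat list of numbers, 7 for each row, row after row: the turn, a rotation vector about the tool's x, y, z in degrees, then the shift along the tool's x, y, z in m, then the closure, from -1 (fully open) to 1 (shut). In form: [wx, wy, wz, dx, dy, dz, claw, wx, wy, wz, dx, dy, dz, claw, ...]. A call has 1 to 12 rows; each row shifts and turns the commanded pose from where the row before left it, along the tool's axes as they then stand; what a row does not reach is not made up. A row lasts 1/8 s, in which the tool goes at most 62.5 mm and 10.7 degrees, less where a joint would pass 70% of its speed; a pose out of reach is approached as far as the arm can. A call with a gripper value outside its range is refused whole. The fingers move at their own pace and stop on an object; the grip force is fixed at half the most. Time passes only in rows, so rows that do not move let the fingers close. It gives the time, the measured TCP pose, the force, the opening and the grip force at its end, in the units of the state.
- ctrl.read_state(): the state, without advancing time (a new reading comes with each control period).
- ctrl.get_image(name): name is "scene" or "top"; returns the picture (384x512x3 uint8, red, green, blue); there is no depth.
- ctrl.calibration(name): a dict with "mtx" (3x3 intrinsics, pixels), "distortion" ([k1, k2, p1, p2, k3] as OpenCV has them; the pictures are not rectified), "R" (3x3) and "t" (3): a world point X has camera coordinates R X + t. Camera axes: x right, y down, z forward; pixel columns grow to the right and rows downward; lengths in mm; the calibration is good to about 2 mm. A picture is of the moment at which its call begins. calibration takes no time and is no camera call.
- ctrl.finish_job(): hands the job in; it is judged then, once.
The state is a dict: "clock": time; "qpos": joint angles; "qd": joint speeds; "tau": joint torques, N m; "eef_pos": TCP position; "tool_rot": TCP orientation; "force": force on the tool from outside, world axes, zero at the start; "torque": the same for the moment, N m; "width": finger opening in mm; "gripper_force": force on a finger pad.
Only numpy, scipy, OpenCV 4.12 (cv2) and the standard library are available. Lean on these libraries where they do the work, as an engineer would, in place of code of your own. Each camera call takes 0.05 s, during which the arm holds its last target. There are 200 camera calls.

TASK

A small cardboard carton stands on end beyond one end of the bay outlined in tape on the bench. Without gripping or lifting it, push it along, still standing, up to the bay and then tip it over with the fingers so that it falls flat on its broad face inside the outline, no part sticking out past the tape where it lands (do not shove it in after it has fallen outside). Push it only lightly, and leave the roll of tape at the other end, the jar, the pliers and the torch where they are.

Things in the scene. Friction and masses are not known exactly. Their poses are not given: they have to be found in the camera images.
- carton: Plain closed cardboard carton, rigid, 45 x 85 x 140 mm, 0.28 to 0.46 kg, evenly filled; at the start it stands on its 45 x 85 end beyond one short end of the bay (which one varies). Origin: centre of the end it stands on. x runs through the 45 mm thickness (at first within 0.13 rad of the bay's x line), y along the 85 mm width, z up along the 140 mm height.
- carton_mid (a point): Centre of the carton: 70 mm up while it stands, 22 mm when it lies on a broad (85 x 140) face. Pushed at most 20 mm up the carton slides; pushed near the top it tips about its far foot edge, which stays about where it was, and past 18 degrees falls by itself. Standing with its centre 92 mm from the bay's centre, it falls about central in the bay.
- corner_a (a point): Carton, mid-thickness, on the edge line at y = -42.5 mm at its foot end (z = 0 in the carton's frame).
- corner_b (a point): The same at y = +42.5 mm, foot end.
- corner_c (a point): The same at y = -42.5 mm, top end (z = 140 mm).
- corner_d (a point): The same at y = +42.5 mm, top end (z = 140 mm).
- bay: Rectangular outline of pale tape stuck on the bench, flat (under 1 mm) and no obstacle: 180 x 125 mm over the outside of the tape, tape 10 mm wide, 160 x 105 mm clear inside. Fixed. Origin: its centre, on the bench surface; x along the 180 mm length, y along the width, z up.
- tape_roll: Black roll of tape, 55 mm across, 19 mm high, lying flat beyond the other short end of the bay. Origin: centre of its underside. Loose; must stay.
- screw_jar: Glass jar with a red lid, 80 mm across, 141 mm high, standing at the far side of the bay. Origin: centre of its underside. Loose; must stay.
- pliers: Black-handled combination pliers, 61 x 184 x 14 mm, lying at the far side of the bay. Origin: centre of its underside, y along the length. Loose; must stay.
- torch: Black torch, 42 x 142 x 42 mm, lying at the near side of the bay. Origin: centre of its underside, y along the length. Loose; must stay.
Things that resemble listed ones, but are neither listed nor needed, are in the scene too. Several things have the shape of the carton; the one meant has the colours described above.

How it is judged (in metres and radians):
At the end, for the whole second after the job is handed in: The carton lies at rest flat on a broad face (middle under 30 mm high, long axis within 4 degrees of level) with all its corners inside or on the tape (not over 1 mm past its outer edge); roll of tape, jar, pliers and torch are within 20 mm of where they were (height (world z) of carton_mid below 0.03 m and angle between carton's own z axis and vertical between 1.5 and 1.64 rad and not (x of any of corner_a, corner_b, corner_c, corner_d in the frame of bay above 0.091 m or x of any of corner_a, corner_b, corner_c, corner_d in the frame of bay below -0.091 m or y of any of corner_a, corner_b, corner_c, corner_d in the frame of bay above 0.0635 m or y of any of corner_a, corner_b, corner_c, corner_d in the frame of bay below -0.0635 m) and linear speed of carton below 0.02 m/s and distance of each of tape_roll, screw_jar, pliers, torch from where it was at the start of the episode below 0.02 m); the robot touches nothing.
It fails at once if the carton lands, on its broad face, sticking out past the tape (height (world z) of carton_mid below 0.03 m and (x of any of corner_a, corner_b, corner_c, corner_d in the frame of bay above 0.091 m or x of any of corner_a, corner_b, corner_c, corner_d in the frame of bay below -0.091 m or y of any of corner_a, corner_b, corner_c, corner_d in the frame of bay above 0.0635 m or y of any of corner_a, corner_b, corner_c, corner_d in the frame of bay below -0.0635 m)).
It fails at once if the carton falls on a narrow side (angle between carton's own y axis and vertical below 0.3 rad or angle between carton's own y axis and vertical above 2.84 rad).
It fails at once if the carton is lifted off the bench (height (world z) of carton_mid above 0.08 m or (angle between carton's own z axis and vertical above 1.4 rad and height (world z) of carton_mid above 0.055 m)).
It fails at once if the carton is squeezed or shoved with more than 18 N (contact force between the fingers and carton above 18 N).
It fails at once if the roll of tape, the jar, the pliers or the torch is displaced by more than 20 mm (distance of any of tape_roll, screw_jar, pliers, torch from where it was at the start of the episode above 0.02 m).
It also fails if it takes over 40 s, if anything falls off the work surface, if the arm or the gripper's body presses on something with over 40 N, if the wrist force passes 120 N, or if a joint passes its speed limit or range.

## Working session

There is one attempt and no reset: what is moved stays moved. The work goes in short steps, Python scripts to look and compute and a tool call to move; the robot and the scene stay as the last step left them, time stands still between calls to the robot, and variables do not carry over. Pictures are saved under pics/ and viewed, at most 10 in all, crops included, and the job is handed in when it is done.

Besides the shell and the picture viewer there is one more tool, called after "Emit:" as name(argument=value, ...) on one line, values as JSON. carry_out: Moves the arm, as the interface text tells. Its arguments: {"type":"object","properties":{"deltas":{"type":"array"}},"required":["deltas"]}

```bash
mkdir -p pics; python3 - <<'E'
from cell import ctrl
import cv2
s=ctrl.read_state()
print(s, ctrl.grip_depth)
for n in("scene","top"):
    im=ctrl.get_image(n); cv2.imwrite(f"pics/{n}0.png",im[:,:,::-1]); 
    c=ctrl.calibration(n); print(n,c)
E
```

```text
{'clock': 0.0, 'qpos': array([-1.41579509,  0.62936068,  0.03845279,  1.51837456, -0.02698829,
        0.99628484, -0.02003152]), 'qd': array([-0.00011909, -0.00098445,  0.00118467,  0.00116239, -0.00045425,
       -0.00066455, -0.00029321]), 'tau': array([-8.91570210e-06, -5.63396502e+01,  1.22627556e+00, -1.93442774e+01,
        1.10446976e-02,  1.05427866e-02, -5.62627331e-07]), 'eef_pos': array([142.20195897, 633.61318596, 230.37776023]), 'tool_rot': array([-3.13968405e+00,  4.23038651e-05,  2.92075739e+00]), 'force': array([-0.3115628 ,  0.28122318, -0.43956404]), 'torque': array([ 0.01899304, -0.01248063, -0.0736604 ]), 'gripper_force': 0.0, 'width': 85.4829111778201} 18.700000000000003
scene {'mtx': array([[425.92830783,   0.        , 251.67051905],
       [  0.        , 425.92830783, 194.86703012],
       [  0.        ,   0.        ,   1.        ]]), 'distortion': array([0.00096869, 0.        , 0.        , 0.        , 0.        ]), 'R': array([[-0.58983769, -0.80742221,  0.01268345],
       [-0.62363841,  0.44548963, -0.64235047],
       [ 0.51299769, -0.38679241, -0.76630608]]), 't': array([197.29910986, 494.75184429, 738.63698636])}
top {'mtx': array([[400.73088318,   0.        , 257.54165381],
       [  0.        , 400.73088318, 189.7513966 ],
       [  0.        ,   0.        ,   1.        ]]), 'distortion': array([-0.01684723,  0.        ,  0.        ,  0.        ,  0.        ]), 'R': array([[-0.12933897, -0.99159799, -0.0022031 ],
       [-0.96656655,  0.12656945, -0.2230006 ],
       [ 0.22140579, -0.02671323, -0.97481582]]), 't': array([-109.86801383,  558.03097071,  933.4266017 ])}
```

View pics/scene0.png

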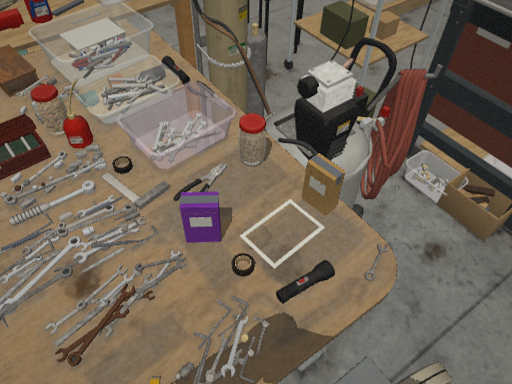

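View pics/top0.png

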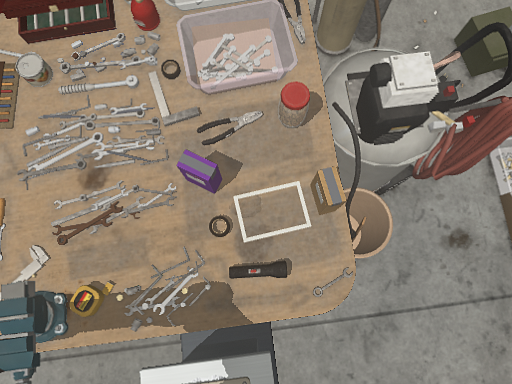

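The scene view shows the bay outline at about (283,232), with the tan carton standing beyond its right end (322,183). The tape roll is at (243,265), the torch at (305,282), the pliers at (200,182), the jar at (252,140), and the purple box is a decoy. In the top view the bay is at (272,211), the carton at (328,188) near the bench edge, the roll at (220,226), and a dark hose at about (350,150). I'll zoom in and run masks.

```bash
cat > h.py <<'E'
import cv2, numpy as np
from cell import ctrl
C={n:ctrl.calibration(n) for n in("scene","top")}
def ray(n,uv):
    c=C[n]; p=cv2.undistortPoints(np.array([[uv]],float),c["mtx"],c["distortion"])[0,0]
    d=c["R"].T@np.array([*p,1]); return -c["R"].T@c["t"], d/np.linalg.norm(d)
def plane(n,uv,z=0):
    o,d=ray(n,uv); return o+d*(z-o[2])/d[2]
def tri(a,b):
    (o1,d1),(o2,d2)=ray("scene",a),ray("top",b)
    s=np.linalg.lstsq(np.c_[d1,-d2],o2-o1,rcond=None)[0]
    p,q=o1+s[0]*d1,o2+s[1]*d2; return (p+q)/2,np.linalg.norm(p-q)
def px(n,X):
    c=C[n]; return cv2.projectPoints(np.array([X],float),cv2.Rodrigues(c["R"])[0],c["t"],c["mtx"],c["distortion"])[0][0,0]
E
python3 - <<'E'
from h import *
s=cv2.imread("pics/scene0.png"); t=cv2.imread("pics/top0.png")
a=cv2.resize(s[120:290,230:360],None,fx=3,fy=3.,interpolation=cv2.INTER_CUBIC)
b=cv2.resize(t[130:260,225:365],None,fx=2.9,fy=2.9,interpolation=cv2.INTER_CUBIC)
o=np.zeros((512,800,3),np.uint8); o[:510,:390]=a; o[:377,394:800]=b[:,:406]; cv2.imwrite("pics/z.png",o)
R={}
for n,im,roi in(("scene",s,(235,195,330,270)),("top",t,(228,175,318,248))):
    x0,y0,x1,y1=roi; h=cv2.cvtColor(im,cv2.COLOR_BGR2HSV)[y0:y1,x0:x1]
    m=((h[...,1]<60)&(h[...,2]>165)).astype(np.uint8)
    k,l,st,_=cv2.connectedComponentsWithStats(m); i=1+st[1:,4].argmax(); 
    pts=np.argwhere(l==i)[:,::-1]+[x0,y0]
    W=np.array([plane(n,p) for p in pts])[:,:2].astype(np.float32)
    r=cv2.minAreaRect(W); print(n,len(pts),r, cv2.boxPoints(r).round(1).tolist())
for n,im in(("scene",s),("top",t)):
    print(n,px(n,(0,0,0)))
E
```

```text
scene 764 ((495.18963623046875, -213.05641174316406), (125.37535095214844, 181.36277770996094), 6.011363506317139) [[423.3999938964844, -129.39999389648438], [442.29998779296875, -309.79998779296875], [567.0, -296.70001220703125], [548.0, -116.30000305175781]]
top 947 ((492.8910217285156, -211.989990234375), (127.19916534423828, 181.509765625), 5.904922008514404) [[420.29998779296875, -128.3000030517578], [439.0, -308.79998779296875], [565.5, -295.70001220703125], [546.7999877929688, -115.19999694824219]]
scene [365.49856707 480.30489514]
top [210.66905508 427.82215859]
```

View pics/z.png

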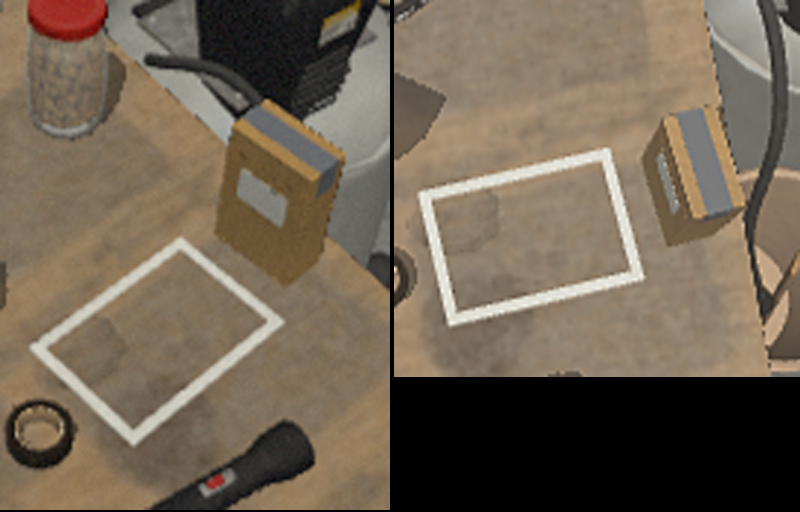

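The crops show the bay outline and the carton with a grey tape strip on its top. In the scene view the top corners are near (309,160), (319,153), (345,172) and (337,180), with bay-side feet at (302,198) and (326,215). In the top view the top corners are near (319,170), (333,167), (346,201) and (333,205), with feet at (310,183) and (319,215). The hose passes just right of the carton. Next I triangulate.

```bash
python3 - <<'E'
from h import *
for n,roi in(("scene",(295,140,350,220)),("top",(305,160,350,220))):
    im=cv2.imread(f"pics/{n}0.png"); x0,y0,x1,y1=roi
    h=cv2.cvtColor(im,cv2.COLOR_BGR2HSV)[y0:y1,x0:x1]
    m=((h[...,1]>115)&(h[...,0]>8)&(h[...,0]<24)).astype(np.uint8)
    m=cv2.morphologyEx(m,cv2.MORPH_CLOSE,np.ones((5,5)));m=cv2.morphologyEx(m,cv2.MORPH_OPEN,np.ones((3,3)))
    c=max(cv2.findContours(m,0,2)[0],key=cv2.contourArea); hu=cv2.convexHull(c)
    print(n,cv2.contourArea(c),(cv2.approxPolyDP(hu,1.8,True)[:,0]+[x0,y0]).tolist())
for k,a,b in(("bay far top",(309,160),(319.1,170.3)),("bay near top",(336.7,180.3),(332.6,205.5)),("back far top",(319,153),(333.3,166.6)),("back near top",(345,171.7),(345.7,200.7)),("foot far",(301.7,198.3),(310.5,183.4)),("foot near",(326,214.7),(319.5,214.8))):
    p,e=tri(a,b); print(k,p.round(1),round(e,1))
# hose heights: pixels in scene vs top
o,_=ray("scene",(0,0)); print(o.round(), ray("top",(0,0))[0].round())
# fixed things
for k,a,b,z in(("jar lid",(252,122),(294,95),141),):print(k,tri(a,b)[0].round(),plane("top",b,z).round())
print("roll",plane("top",(220,226),10).round(),"torch",plane("top",(230,270),20).round(),plane("top",(290,269),20).round())
# bench right edge
for uv in((355,232),(349,200),(320,50),(345,180)):print(uv,plane("top",uv).round())
E
```

```text
scene 1329.0 [[309, 160], [341, 182], [335, 207], [326, 214], [302, 197]]
top 31.5 [[337, 181], [340, 181], [342, 192], [339, 190]]
bay far top [ 547.5 -325.6  144.8] 0.3
bay near top [ 465.1 -344.   133.3] 2.3
back far top [ 550.7 -359.5  146.9] 2.0
back near top [ 470.8 -374.5  139.4] 1.3
foot far [ 553.1 -326.5   -7.2] 2.0
foot near [ 464.9 -333.1    8. ] 0.5
[ 46. 225. 881.] [ 318. -155. 1034.]
jar lid [ 742. -297.  144.] [ 743. -297.  141.]
roll [469. -75.  10.] torch [355. -88.  20.] [ 338. -236.   20.]
(355, 232) [ 409. -418.    0.]
(349, 200) [ 495. -418.    0.]
(320, 50) [ 940. -415.    0.]
(345, 180) [ 550. -417.    0.]
```

```bash
python3 - <<'E'
from h import *
s=cv2.imread("pics/scene0.png"); t=cv2.imread("pics/top0.png")
# hose tip, candidates
a=cv2.resize(s[120:220,270:400],None,fx=3,fy=3,interpolation=cv2.INTER_CUBIC)
b=cv2.resize(t[80:260,310:400],None,fx=3,fy=3,interpolation=cv2.INTER_CUBIC)
o=np.zeros((540,670,3),np.uint8);o[:300,:390]=a;o[:540,400:670]=b;cv2.imwrite("pics/hose.png",o)
S={"bf":(309,160),"bn":(336.7,180.3),"kf":(319,153),"kn":(345,171.7)}
T={"bf":(319.1,170.3),"bn":(332.6,205.5),"kf":(333.3,166.6),"kn":(345.7,200.7)}
for n,D in(("scene",S),("top",T)):
    P=np.array([plane(n,D[k],140)[:2] for k in D],np.float32); r=cv2.minAreaRect(P);print(n,P.round(1).tolist(),P.mean(0),r)
print("feet",[plane("scene",u).round(1)[:2] for u in((301.7,198.3),(326,214.7))],[plane("top",u).round(1)[:2] for u in((310.5,183.4),(319.5,214.8))])
E
```

```text
scene [[550.5999755859375, -329.20001220703125], [462.29998779296875, -338.20001220703125], [554.5999755859375, -365.6000061035156], [471.0, -373.6000061035156]] [ 509.62848 -351.67126] ((508.4627685546875, -351.9178771972656), (89.05232238769531, 36.57301712036133), 5.82833194732666)
top [[548.9000244140625, -326.3999938964844], [463.1000061035156, -343.29998779296875], [553.4000244140625, -360.5], [470.20001220703125, -374.70001220703125]] [ 508.8927  -351.23547] ((509.3099365234375, -351.69476318359375), (87.3992919921875, 34.371612548828125), 11.120048522949219)
feet [array([ 548.1, -322.6]), array([ 468.9, -338.1])] [array([ 552.3, -324.7]), array([ 465.9, -334.7])]
```

View pics/hose.png

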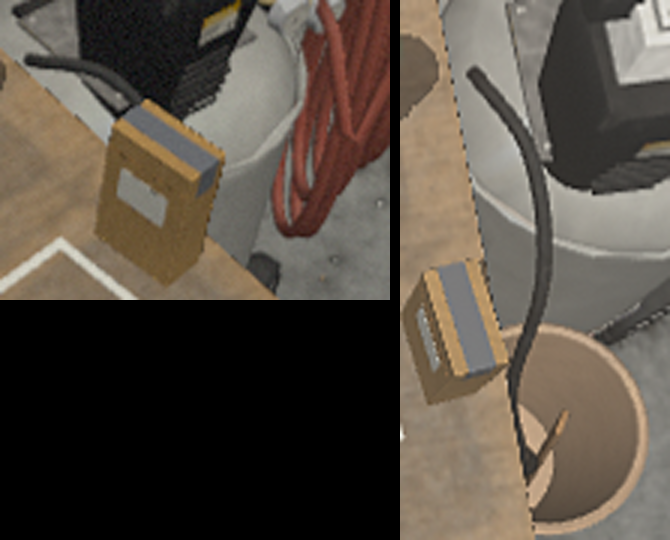

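Emit:
carry_out(deltas=[0,0,4.8,-0.054,-0.0023,0,0.2,0,0,4.8,-0.054,-0.0023,0,0.2,0,0,4.8,-0.054,-0.0023,0,0.2,0,0,4.8,-0.054,-0.0023,0,0.2])

```text
clock: 0.6
eef_pos: [342.9, 551.7, 230.8]
tool_rot: [-3.141, 0.0, 2.583]
force: [0.0, 0.1, -1.0]
width: 34.0
gripper_force: 0.0
```

Hose, in crop coordinates: its tip is at (28,60) in the scene crop and (75,70) in the top crop, and the shaft drops into a bin beyond the bench edge. The arc move came out as predicted, so shifts apply before turns. Now I check the hose height.

```bash
python3 - <<'E'
from h import *
print(tri((270+28/3,120+60/3),(310+75/3,80+70/3)))
# mid hose: scene point near carton (crop 125,88); search along top hose centreline for min miss
cl=[(480,85),(515,125),(535,165),(545,210),(545,260),(535,320),(515,370),(517,420),(530,465)]
for sc in((80,68),(125,95)):
    for x,y in cl:
        p,e=tri((270+sc[0]/3,120+sc[1]/3),(310+(x-400)/3,80+y/3)); print(sc,(x,y),p.round(),round(e,1))
E
```

```text
(array([ 782.09265143, -435.18446949,  -25.12346968]), np.float64(1.7627834102116857))
(80, 68) (480, 85) [ 735. -439.    7.] 37.4
(80, 68) (515, 125) [ 715. -451.    5.] 11.3
(80, 68) (535, 165) [ 677. -441.   35.] 48.5
(80, 68) (545, 210) [ 629. -414.   86.] 78.8
(80, 68) (545, 260) [ 578. -378.  147.] 101.4
(80, 68) (535, 320) [ 523. -335.  215.] 118.8
(80, 68) (515, 370) [ 482. -299.  266.] 124.9
(80, 68) (517, 420) [ 448. -276.  308.] 141.4
(80, 68) (530, 465) [ 421. -261.  343.] 160.0
(125, 95) (480, 85) [ 712. -449.    2.] 89.5
(125, 95) (515, 125) [ 703. -473.  -24.] 40.3
(125, 95) (535, 165) [ 674. -470.   -9.] 0.4
(125, 95) (545, 210) [ 630. -447.   34.] 33.7
(125, 95) (545, 260) [ 580. -411.   94.] 60.7
(125, 95) (535, 320) [ 523. -365.  165.] 82.6
(125, 95) (515, 370) [ 482. -326.  221.] 91.7
(125, 95) (517, 420) [ 447. -301.  265.] 111.1
(125, 95) (530, 465) [ 420. -286.  300.] 132.1
```

Emit:
carry_out(deltas=[0,0,4.8,-0.054,-0.0023,0,0,0,0,4.8,-0.054,-0.0023,0,0,0,0,4.8,-0.054,-0.0023,0,0,0,0,4.8,-0.054,-0.0023,0,0,0,0,4.8,-0.054,-0.0023,0,0,0,0,4.8,-0.054,-0.0023,0,0,0,0,4.8,-0.054,-0.0023,0,0,0,0,4.8,-0.054,-0.0023,0,0,0,0,4.8,-0.054,-0.0023,0,0,0,0,4.8,-0.054,-0.0023,0,0,0,0,4.8,-0.054,-0.0023,0,0,0,0,4.8,-0.054,-0.0023,0,0])

```text
clock: 2.1
eef_pos: [645.9, 8.8, 230.8]
tool_rot: [-3.141, 0.0, 1.578]
force: [0.8, 0.5, -0.4]
width: 43.1
gripper_force: 0.0
```

Emit:
carry_out(deltas=[0,0,-5.6,0,0,0,0,0,0,0,-0.0505,-0.02175,0,0,0,0,0,-0.0505,-0.02175,0,0,0,0,0,-0.0505,-0.02175,0,0,0,0,0,-0.0505,-0.02175,0,0,0,0,0,-0.0505,-0.02175,0,0,0,0,0,-0.0505,-0.02175,0,0,0,0,0,-0.0505,-0.02175,0,0,0,0,0,-0.0505,-0.02175,0,0,0,10,0,0,0,0,0,0,10,0,0,0,0,0,0,10,0,0,0,0,0])

```text
clock: 3.6
eef_pos: [516.2, -410.3, 232.0]
tool_rot: [3.14, -0.529, 1.679]
force: [0.7, 0.4, -0.8]
width: 42.9
gripper_force: 0.0
```

Emit:
carry_out(deltas=[0,5,0,0,0,0,0,0,0,0,-0.023,0,0.0328,0,0,0,0,-0.023,0,0.0328,0,0,0,0,-0.023,0,0.0328,0,0,0,0,-0.023,0,0.0328,0,0,0,0,-0.023,0,0.0328,0,0,0,0,0,0,0,0])

```text
clock: 4.47
eef_pos: [514.0, -407.9, 27.2]
tool_rot: [-3.135, -0.617, 1.674]
force: [-0.5, 0.6, 0.9]
width: 43.1
gripper_force: 0.0
```

```bash
python3 - <<'E'
from h import *
o=np.zeros((480,800,3),np.uint8)
for n,(x0,y0),w in(("scene",(230,100),133),("top",(235,130),133)):
    im=ctrl.get_image(n)[:,:,::-1]; cv2.imwrite(f"pics/{n}1.png",im)
    k=0 if n=="scene" else 400
    o[:480,k:k+399]=cv2.resize(im[y0:y0+160,x0:x0+w],(399,480),interpolation=cv2.INTER_CUBIC)
cv2.imwrite("pics/z1.png",o); s=ctrl.read_state(); print(s["eef_pos"],s["tool_rot"],s["force"])
E
```

```text
[ 516.30825872 -410.1324183    31.5335601 ] [ 3.14148094 -0.61113187  1.6781653 ] [-0.18418449 -0.50697192  0.99417944]
```

View pics/z1.png

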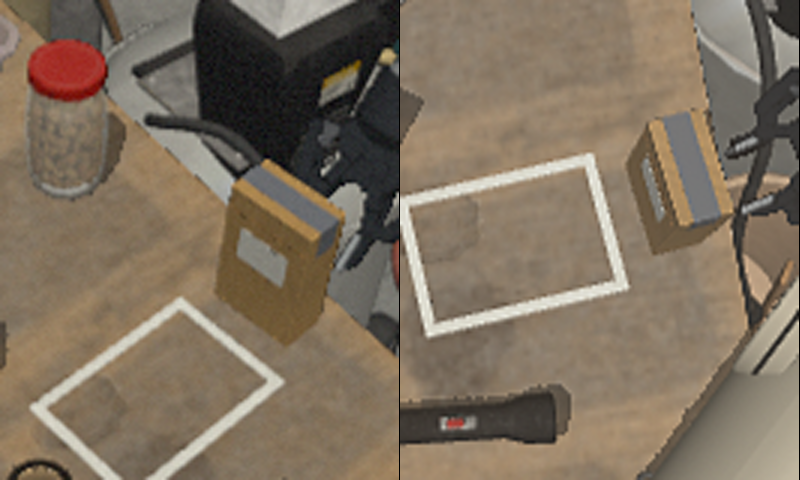

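Both views show the carton still standing. In the top crop the two fingertips at (735,150) and (745,208) sit evenly behind its back face. I'll go down the last bit slowly.

Emit:
carry_out(deltas=[0,0,0,-0.0034,0,0.0048,0,0,0,0,-0.0034,0,0.0048,0,0,0,0,-0.0034,0,0.0048,0,0,0,0,-0.0034,0,0.0048,0,0,0,0,0,0,0,0])

```text
clock: 5.2
eef_pos: [515.8, -409.8, 6.8]
tool_rot: [-3.141, -0.612, 1.678]
force: [-0.3, -0.1, 0.6]
width: 42.7
gripper_force: 0.0
```

Emit:
carry_out(deltas=[0,0,0,0.0033,0,0.0023,0,0,0,0,0.0033,0,0.0023,0,0,0,0,0.0033,0,0.0023,0,0,0,0,0.0025,0,0.0017,0,0,0,0,0.0016,0,0.0011,0,0,0,0,0,0,0,0])

```text
clock: 5.95
eef_pos: [514.4, -393.1, 7.6]
tool_rot: [3.142, -0.611, 1.678]
force: [-0.5, -0.5, 0.2]
width: 42.7
gripper_force: 0.0
```

Emit:
carry_out(deltas=[0,0,0,0.0021,0,0.0014,0,0,0,0,0.0021,0,0.0014,0,0,0,0,0.0021,0,0.0014,0,0,0,0,0.0021,0,0.0014,0,0,0,0,0.0021,0,0.0014,0,0,0,0,0.0021,0,0.0014,0,0,0,0,0.0021,0,0.0014,0,0,0,0,0.0021,0,0.0014,0,0,0,0,0.0021,0,0.0014,0,0,0,0,0.0021,0,0.0014,0,0,0,0,0,0,0,0])

```text
clock: 7.32
eef_pos: [511.6, -367.6, 8.1]
tool_rot: [-3.141, -0.612, 1.678]
force: [0.3, -1.2, 0.5]
width: 42.5
gripper_force: 0.4
```

```bash
cat > look.py <<'E'
import sys
from h import *
tag=sys.argv[1]; o=np.zeros((480,800,3),np.uint8)
for n,(x0,y0),w in(("scene",(220,120),133),("top",(235,130),133)):
    im=ctrl.get_image(n)[:,:,::-1]; cv2.imwrite(f"pics/{n}{tag}.png",im)
    k=0 if n=="scene" else 400
    o[:480,k:k+399]=cv2.resize(im[y0:y0+160,x0:x0+w],(399,480),interpolation=cv2.INTER_CUBIC)
cv2.imwrite(f"pics/z{tag}.png",o); s=ctrl.read_state(); print(s["eef_pos"],s["tool_rot"],s["force"])
E
python3 look.py 2
```

```text
[ 511.67441183 -367.60125077    8.1903666 ] [-3.14150922 -0.61203916  1.67829691] [ 0.07256037 -1.17903797 -0.54293845]
```

View pics/z2.png

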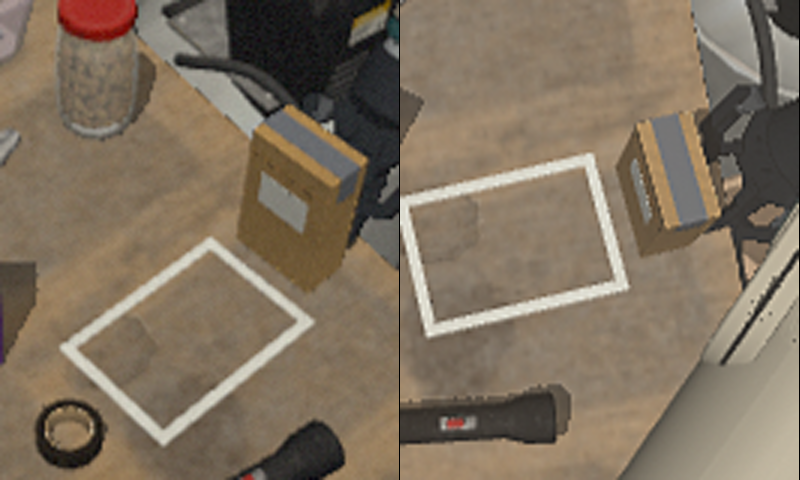

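The carton still stands and has moved about 10 mm with light contact. In the top crop its top corners are at (638,121), (684,110), (719,213) and (683,229). In the scene crop they are at (257,129), (288,106), (368,159) and (340,181).

```bash
cat > loc.py <<'E'
from h import *
B=np.array([494,-212.5]); p=np.array([-.104,.9945]); w=np.array([.9945,.104])
def loc(S,T,z=140):
    f=lambda n,P:np.array([plane(n,q,z)[:2] for q in P])
    for n,P in(("scene",[(220+x/3,120+y/3) for x,y in S]),("top",[(235+(x-400)/3,130+y/3) for x,y in T])):
        W=f(n,P); c=W.mean(0)-B; e=(W[0]-W[3])+(W[1]-W[2]); print(n,"p",(c@p).round(1),"w",(c@w).round(1),"yaw",np.arctan2(-e@p,e@w).round(3))
E
python3 - <<'E'
from loc import *
loc([(257,129),(288,106),(368,159),(340,181)],[(638,121),(684,110),(719,213),(683,229)])
# z1 reference
loc([(267-0+30,99)]*4,[(648,122),(694,110),(733,211),(697,226)])
s=ctrl.read_state()["eef_pos"][:2]-B; print("tcp p,w",s@p,s@w)
E
```

```text
scene p -130.3 w 2.0 yaw -0.066
top p -130.4 w 1.8 yaw -0.084
scene p -158.6 w 44.4 yaw 0.0
top p -139.5 w 0.4 yaw -0.126
tcp p,w -156.08633272434668 1.4466724889763878
```

Emit:
carry_out(deltas=[0,0,0,0.0021,0,0.0014,0,0,0,0,0.0021,0,0.0014,0,0,0,0,0.0021,0,0.0014,0,0,0,0,0.0021,0,0.0014,0,0,0,0,0.0021,0,0.0014,0,0,0,0,0.0021,0,0.0014,0,0,0,0,0.0021,0,0.0014,0,0,0,0,0.0021,0,0.0014,0,0,0,0,0.0021,0,0.0014,0,0,0,0,0.0021,0,0.0014,0,0,0,0,0.0021,0,0.0014,0,0,0,0,0,0,0,0])

```text
clock: 8.93
eef_pos: [508.7, -340.0, 8.9]
tool_rot: [-3.142, -0.612, 1.678]
force: [-0.9, -0.1, -0.3]
width: 42.8
gripper_force: 0.3
```

```bash
python3 look.py 3
```

```text
[ 508.68421072 -340.07243263    8.96306288] [ 3.14156925 -0.61200163  1.67830651] [-0.06035596 -0.58753807 -1.05689773]
```

View pics/z3.png

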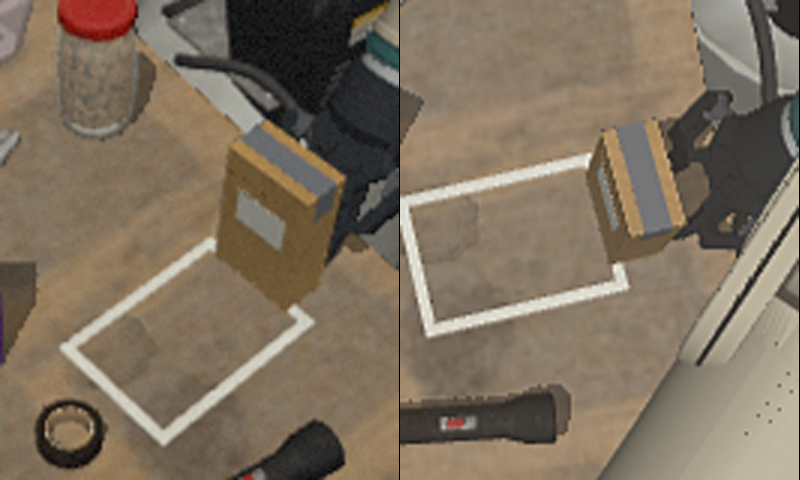

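The carton has reached the end tape and still stands. In the top crop its top corners are at (606,129), (654,119), (684,221) and (646,238). In the scene crop they are at (231,143), (263,122), (344,178) and (318,200).

```bash
python3 - <<'E'
from loc import *
loc([(231,143),(263,122),(344,178),(316,201)],[(606,129),(654,119),(684,221),(646,238)])
s=ctrl.read_state()["eef_pos"][:2]-B; print("tcp p,w",s@p,s@w)
E
```

```text
scene p -101.4 w 2.5 yaw -0.043
top p -103.7 w 1.3 yaw -0.048
tcp p,w -128.39794216530885 1.335914564832936
```

Emit:
carry_out(deltas=[0,0,0,0.0021,0,0.0015,0,0,0,0,0.0021,0,0.0015,0,0,0,0,0.0021,0,0.0015,0,0,0,0,0.0021,0,0.0015,0,0,0,0,0,0,0,0,0,0,0,-0.0041,0,-0.0029,0,0,0,0,-0.0082,0,-0.0057,0,0,0,0,-0.0082,0,-0.0057,0,0,0,0,-0.0041,0,-0.0029,0,0,0,0,0,0,0,0])

```text
clock: 10.28
eef_pos: [510.5, -360.7, 8.4]
tool_rot: [-3.141, -0.611, 1.677]
force: [-0.2, 1.2, -0.7]
width: 43.0
gripper_force: 0.0
```

Emit:
carry_out(deltas=[0,0,0,0.0075,0,-0.0107,0,0,0,0,0.015,0,-0.0215,0,0,0,0,0.015,0,-0.0215,0,0,0,0,0.015,0,-0.0215,0,0,0,0,0.0075,0,-0.0107,0,0,0,0,0,0,0,0])

```text
clock: 11.02
eef_pos: [511.3, -360.7, 114.8]
tool_rot: [3.14, -0.609, 1.679]
force: [0.3, -0.2, -0.1]
width: 42.8
gripper_force: 0.0
```

```bash
python3 look.py 4
```

```text
[ 510.4275488  -359.9667352   112.85950211] [-3.14060859 -0.61160792  1.67758306] [-1.16309993  0.32149047  0.01039813]
```

View pics/z4.png

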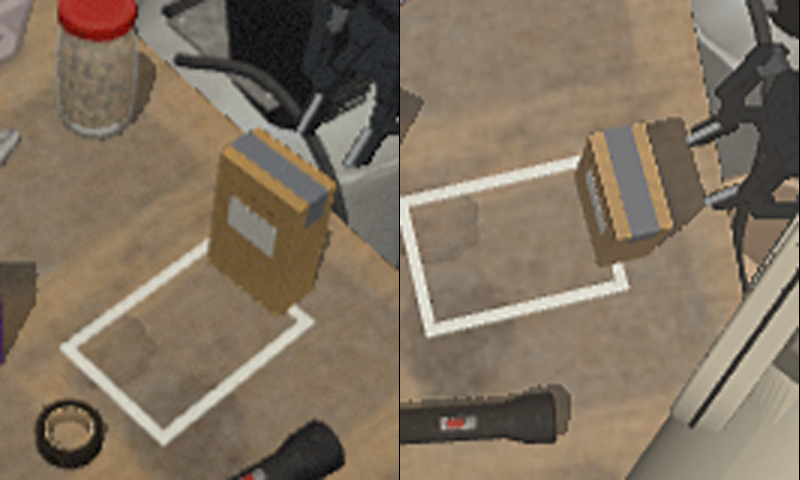

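The fingers are clear of the carton, which still stands. In the top crop its top corners are at (594,133), (640,122), (672,226) and (633,241). In the scene crop they are at (222,150), (254,128), (336,184) and (308,207).

```bash
python3 - <<'E'
from loc import *
loc([(222,150),(254,128),(336,184),(307,208)],[(594,133),(641,122),(672,226),(633,241)])
s=ctrl.read_state()["eef_pos"][:2]-B; print("tcp p,w",s@p,s@w)
for u in((210,248),(281,314)): print("foot scene",(plane("scene",(220+u[0]/3,120+u[1]/3))[:2]-B)@np.c_[p,w])
for u in((580,183),(600,265)): print("foot top",(plane("top",(235+(u[0]-400)/3,130+u[1]/3))[:2]-B)@np.c_[p,w])
E
```

```text
scene p -91.0 w 2.4 yaw -0.051
top p -93.6 w 0.7 yaw -0.049
tcp p,w -148.36413322956818 1.0006568164218848
foot scene [-80.74696158  52.64754429]
foot scene [-74.50287752 -38.35908626]
foot top [-72.39777714  35.80889899]
foot top [-70.90265199 -38.86732197]
```

Emit:
carry_out(deltas=[0,0,0,0.0065,0,0.0046,0,0,0,0,0.0082,0,0.0057,0,0,0,0,0.0041,0,0.0029,0,0,0,0,0.0025,0,0.0017,0,0,0,0,0.0025,0,0.0017,0,0,0,0,0.0025,0,0.0017,0,0,0,0,0.0025,0,0.0017,0,0,0,0,0.0025,0,0.0017,0,0,0,0,0.0025,0,0.0017,0,0,0,0,0.0025,0,0.0017,0,0,0,0,0.0025,0,0.0017,0,0,0,0,0.0025,0,0.0017,0])

```text
clock: 12.62
eef_pos: [505.4, -310.1, 113.8]
tool_rot: [-3.142, -0.611, 1.678]
force: [0.5, 0.2, -0.2]
width: 42.5
gripper_force: 0.3
```

```bash
python3 look.py 5
```

```text
[ 505.4401246  -309.79875795  113.79318805] [-3.14151568 -0.61141517  1.6784932 ] [ 0.94992697 -0.24651633 -0.18565859]
```

View pics/z5.png

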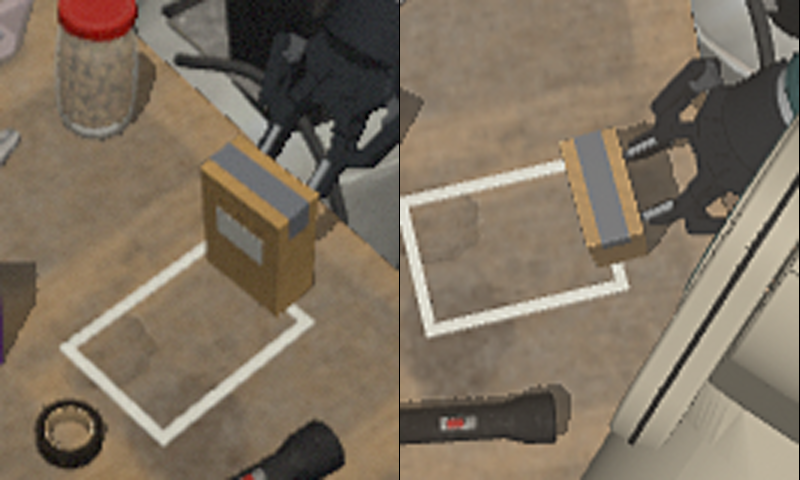

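The carton is leaning forward about 9°, its top edge now at (565,140)–(592,247) in the top crop, while its foot at (281,314) in the scene crop hasn't moved. I keep pushing until it falls.

Emit:
carry_out(deltas=[0,0,0,0.0025,0,0.0017,0,0,0,0,0.0025,0,0.0017,0,0,0,0,0.0025,0,0.0017,0,0,0,0,0.0025,0,0.0017,0,0,0,0,0.0025,0,0.0017,0,0,0,0,0.0025,0,0.0017,0,0,0,0,0.0025,0,0.0017,0,0,0,0,0.0025,0,0.0017,0,0,0,0,0.0025,0,0.0017,0,0,0,0,0,0,0,0,0,0,0,0,0,0,0,0,0,0,0,0,0,0])

```text
clock: 14.22
eef_pos: [502.5, -283.5, 114.1]
tool_rot: [-3.142, -0.611, 1.678]
force: [0.1, 0.4, -0.5]
width: 42.7
gripper_force: 0.0
```

```bash
python3 look.py 6
```

```text
[ 502.46836288 -283.48423889  114.08260498] [-3.14151262 -0.6107817   1.67792458] [-0.27487064  0.74578184  0.74162291]
```

View pics/z6.png

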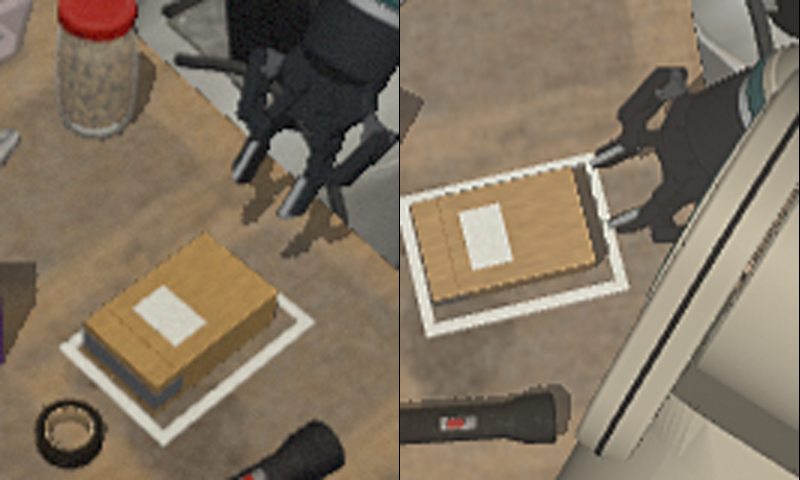

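The carton lies flat inside the outline with tape showing around it: corners (412,203), (585,165), (603,263) and (432,302) in the top crop. The fingers are clear of it. I back off and hand in.

Emit:
carry_out(deltas=[0,0,0,0,0,-0.02,0,0,0,0,0,0,-0.02,0,0,0,0,0,0,0,0,0,0,0,0,0,0,0])

```text
clock: 14.82
eef_pos: [504.7, -305.4, 146.4]
tool_rot: [-3.141, -0.612, 1.678]
force: [0.2, 0.8, 0.8]
width: 42.6
gripper_force: 0.0
```

```bash
python3 -c "
from cell import ctrl
print(ctrl.finish_job())"
```

```text
the job is handed in; nothing more can be done
None
```

The carton was pushed upright to the bay and tipped over; the last pictures show it flat inside the tape outline with nothing else disturbed. I handed the job in at about 15 s, but the hand-in gave no verdict.

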